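Charge the laboratory mill with grinding balls

TASK

Get the mill ready for the next sample: use the scoop to bring all six white grinding balls from the blue bin into the mill's steel bowl, lay the empty scoop flat in its white tray again, then swing the mill's lid fully shut. Keep the gripper's fingers off the balls, and leave the sample jars and the reagent bottle where they stand.

Things in the scene. Friction and masses are not known exactly. Their poses are not given: they have to be found in the camera images.
- scoop: Steel scoop, black handle, 110 g. Origin under the bucket's centre, x to the nose, z up. Flat floor 2 thick with a thin lip, x -40 to +40, 72 wide outside; side walls 30 high, sloping down to the lip from x = -4; back wall 36 high at x = -40. Behind it the handle, 16 wide (y), 20 high, runs back and up from (-56, 0, 69) to (-140, 0, 91). It stands by itself.
- scoop_grip (a point): Middle of the scoop's handle, at (-88, 0, 77.5) in the scoop's frame; its axes are those of the scoop. Grip here across y.
- bin: Open blue plastic bin, fixed, 208 x 88 and 46 high outside; inside 200 (x) by 80 (y), floor 4 above the worktop, walls 4 thick. Origin under its centre, x along its length. At the start the balls lie in its +x half (x from 9 to 87); the -x half is empty, with room to set the scoop down in it, nose to +x.
- tray: Shallow white enamel tray with a blue rim, fixed, floor 240 (x) by 120 (y), 2 thick, rim 13 high. Origin under its centre. The scoop lies in it at the start, roughly along its x axis.
- mill: Small white laboratory mill, fixed. Origin under the centre of the bowl. Casing x -75 to +75, y -75 to +75, deck 72 high; grey console from y = 75 to 110, up to 70 high. A clear lid is hinged along the +x edge.
- bowl_mouth (a point): Centre of the mouth of the mill's round steel bowl, level with its rim, 74 above the worktop; axes of the mill. Bowl 102 across inside, 50 deep.
- lid (a joint): Angle of the mill's lid, rad: 0 shut, 1.57 upright, 1.85 fully open, leaning outward. A stiff hinge (about 0.22 N m) holds it where it is left.
- lid_hinge (a point): On the lid's hinge axis, midway along it, (79, 0, 78) in the mill's frame; the axis runs along the mill's y. The frame turns with the lid: its -x points from the hinge to the tab, z out of the lid's outer face. Lid 148 long, 132 wide, outer face 6.5 from the axis.
- lid_tab (a point): Outer face of the black tab (22 long, 44 wide) at the lid's free edge, 156 from the hinge axis.
- jar_a: Sample jar with green leaves, 50 across, 57 high, loose; origin under its centre. Leave alone.
- jar_b: Second sample jar, the same. Leave alone.
- bottle: Reagent bottle with red cap, 58 across, 135 high, loose; origin under its centre. Leave alone.
- ball_1: Polished white ceramic grinding ball, 22 across, 33 g; origin at its centre.
- ball_2: The same.
- ball_3: The same.
- ball_4: The same.
- ball_5: The same.
- ball_6: The same.

How it is judged (in metres and radians):
On the way, in this order (a step that is already met when the one before it is completed fails the run):
1. the gripper has picked the scoop up, 40 mm or more above the worktop (contact force between the fingers and scoop above 1 N and height (world z) of scoop above 0.04 m), for 0.2 s.
2. at least one ball rides in the held scoop, above the walls of the bin (contact force between the fingers and scoop above 1 N and ((x of ball_1 in the frame of scoop between -0.045 and 0.04 m and y of ball_1 in the frame of scoop between -0.04 and 0.04 m and z of ball_1 in the frame of scoop between 0 and 0.045 m and height (world z) of ball_1 above 0.075 m) or (x of ball_2 in the frame of scoop between -0.045 and 0.04 m and y of ball_2 in the frame of scoop between -0.04 and 0.04 m and z of ball_2 in the frame of scoop between 0 and 0.045 m and height (world z) of ball_2 above 0.075 m) or (x of ball_3 in the frame of scoop between -0.045 and 0.04 m and y of ball_3 in the frame of scoop between -0.04 and 0.04 m and z of ball_3 in the frame of scoop between 0 and 0.045 m and height (world z) of ball_3 above 0.075 m) or (x of ball_4 in the frame of scoop between -0.045 and 0.04 m and y of ball_4 in the frame of scoop between -0.04 and 0.04 m and z of ball_4 in the frame of scoop between 0 and 0.045 m and height (world z) of ball_4 above 0.075 m) or (x of ball_5 in the frame of scoop between -0.045 and 0.04 m and y of ball_5 in the frame of scoop between -0.04 and 0.04 m and z of ball_5 in the frame of scoop between 0 and 0.045 m and height (world z) of ball_5 above 0.075 m) or (x of ball_6 in the frame of scoop between -0.045 and 0.04 m and y of ball_6 in the frame of scoop between -0.04 and 0.04 m and z of ball_6 in the frame of scoop between 0 and 0.045 m and height (world z) of ball_6 above 0.075 m))), for 0.2 s.
3. all six balls lie in the mill's bowl (horizontal distance between each of ball_1, ball_2, ball_3, ball_4, ball_5, ball_6 and bowl_mouth below 0.05 m and height (world z) of each of ball_1, ball_2, ball_3, ball_4, ball_5, ball_6 below 0.068 m), for 0.3 s.
4. the scoop lies flat in the tray again, let go (x of scoop in the frame of tray between -0.09 and 0.09 m and y of scoop in the frame of tray between -0.04 and 0.04 m and z of scoop in the frame of tray below 0.008 m and angle between scoop's own z axis and vertical below 0.08 rad and contact force between the fingers and scoop below 0.1 N), for 0.2 s.
5. the lid of the mill is shut (value of joint lid below 0.05 rad), for 0.2 s.
At the end, for the whole second after the job is handed in: All six balls lie in the bowl (centres within 50 mm of its axis and below its rim), the scoop lies flat and still on the floor of the tray (its bucket within the rim, tilt under 0.08 rad), and the lid is shut (under 0.05 rad) (all of step 3 and x of scoop in the frame of tray between -0.09 and 0.09 m and y of scoop in the frame of tray between -0.04 and 0.04 m and z of scoop in the frame of tray below 0.008 m and angle between scoop's own z axis and vertical below 0.08 rad and value of joint lid below 0.05 rad and linear speed of scoop below 0.02 m/s and linear speed of each of ball_1, ball_2, ball_3, ball_4, ball_5, ball_6 below 0.05 m/s); the robot touches nothing.
It fails at once if the gripper's fingers touch a ball (contact force between the fingers and ball_1 above 0.3 N or contact force between the fingers and ball_2 above 0.3 N or contact force between the fingers and ball_3 above 0.3 N or contact force between the fingers and ball_4 above 0.3 N or contact force between the fingers and ball_5 above 0.3 N or contact force between the fingers and ball_6 above 0.3 N).
It fails at once if a sample jar is shifted by more than 30 mm or tipped (distance of jar_a from where it was at the start of the episode above 0.03 m or angle between jar_a's own z axis and vertical above 0.35 rad).
It fails at once if a sample jar is shifted by more than 30 mm or tipped (distance of jar_b from where it was at the start of the episode above 0.03 m or angle between jar_b's own z axis and vertical above 0.35 rad).
It fails at once if the reagent bottle is shifted by more than 30 mm or tipped (distance of bottle from where it was at the start of the episode above 0.03 m or angle between bottle's own z axis and vertical above 0.35 rad).
It also fails if it takes over 69 s, if anything falls off the work surface, if the arm or the gripper's body presses on something with over 40 N, if the wrist force passes 120 N, or if a joint passes its speed limit or range.

ROBOT

A 6-joint arm with a two-finger parallel gripper is mounted at the origin on a cart in front of the work surface, level with it; the furniture and walls round the work are solid. World frame = base frame: x ahead of the robot, y to its left, z up, the work surface at z = 0. Lengths are in mm, angles in rad, forces in N, time in s.
With the tool pointing down it reaches from about 200 to 875 mm from the base axis. Payload 3.4 kg.
Tool frame: the origin (TCP) lies midway between the tips of the shut fingers; the grasp point (between the pads) lies 19 mm behind it; z points along the fingers, y is the line along which they close (so a half turn about z gives the same grasp; the last joint's range is limited). The gripper opens to 94 mm and grips with 3 to 60 N. Pads are 16 mm wide; open, the fingers measure 119 mm over their backs; the gripper's body (75 mm by 177 mm) begins 78 mm behind the grasp point.
Start: joints at [1.163, 0.276, 1.505, -0, 1.361, -0.121], TCP at [162.676, 551.545, 205.493] pointing down, gripper open.
Joint ranges: [-2.89, 2.89], [-0.75, 2.08], [0.22, 2.7], [-1.18, 4.32], [0.11, 2.71], [-2.7, 2.7]. Speed limits (rad/s): [2.57, 2.57, 3.14, 3.14, 3.14, 3.14].

INTERFACE

Orientations are given as a rotation vector (axis times angle).
In Python, from cell import * gives the robot as it stands. The module is installed in compiled form; this text tells all that it offers.
- The arm moves only by the tool play_rows, never from a script. Its argument "steps" is one flat list of numbers, 7 for each row, row after row: the shift along the tool's x, y, z in m, then the turn, a rotation vector about the tool's x, y, z in degrees, then the opening, from 0 (shut) to 1 (fully open). In form: [dx, dy, dz, ax, ay, az, hand, dx, dy, dz, ax, ay, az, hand, ...]. A call has 1 to 20 rows; each row shifts and turns the commanded pose from where the row before left it, along the tool's axes as they then stand; what a row does not reach is not made up. A row lasts 1/8 s, in which the tool goes at most 62.5 mm and 10.7 degrees, less where a joint would pass 70% of its speed; a pose out of reach is approached as far as the arm can. A call with a gripper value outside its range is refused whole. The fingers move at their own pace and stop on an object; "force" is the grip in N (left out, the last holds). Time passes only in rows, so rows that do not move let the fingers close. It gives the time, the measured TCP pose, the force, the opening and the grip force at its end, in the units of the state.
- get_obs(): the state, without advancing time (a new reading comes with each control period).
- get_image(name): name is "scene" or "top" or "wrist"; returns the picture (480x640x3 uint8, red, green, blue); there is no depth.
- calibration(name): a dict with "mtx" (3x3 intrinsics, pixels), "world_from_camera" (4x4, takes a point from camera to world coordinates). Camera axes: x right, y up, looking along -z (the intrinsics and any distortion apply to the point x, -y, -z); pixel columns grow to the right and rows downward; lengths in mm; the calibration is good to about 2 mm. A picture is of the moment at which its call begins: read the wrist's pose just before it. calibration takes no time and is no camera call; for the wrist camera it gives the pose at the moment of the call.
- finish_job(): hands the job in; it is judged then, once.
The state is a dict: "time_s": time; "joint_positions": joint angles; "dq": joint speeds; "joint_torque": joint torques, N m; "ee_pos": TCP position; "tool_rot": TCP orientation; "contact_force": force on the tool from outside, world axes, zero at the start; "ft_torque": the same for the moment, N m; "opening": finger opening in mm; "grip_force": force on a finger pad.
Only numpy, scipy, OpenCV 4.12 (cv2) and the standard library are available. Lean on these libraries where they do the work, as an engineer would, in place of code of your own. Each camera call takes 0.05 s, during which the arm holds its last target. There are 200 camera calls.

## Working session

There is one attempt and no reset: what is moved stays moved. The work goes in short steps, Python scripts to look and compute and a tool call to move; the robot and the scene stay as the last step left them, time stands still between calls to the robot, and variables do not carry over. Pictures are saved under pics/ and viewed, at most 10 in all, crops included, and the job is handed in when it is done.

Besides the shell and the picture viewer there is one more tool, called after "Request:" as a command line: name --argument value ..., lists and objects as JSON in quotes. play_rows: Moves the arm, as the interface text tells. Its arguments: {"type":"object","properties":{"steps":{"type":"array","items":{"type":"number"}},"force":{"type":"number"}},"required":["steps"]}

```bash
mkdir -p pics
python3 - <<'E'
from cell import *
import cv2
for n in ("top","scene"):
    im=get_image(n); cv2.imwrite(f"pics/{n}0.png",im[:,:,::-1])
    c=calibration(n); print(n,c["mtx"].round(1).tolist(),c["world_from_camera"].round(3).tolist(),[k for k in c])
o=get_obs(); print(o)
E
```

```text
top [[582.4, 0.0, 315.8], [0.0, 582.4, 242.3], [0.0, 0.0, 1.0]] [[-0.02, 0.984, -0.179, 371.023], [-0.999, -0.014, 0.031, -27.4], [0.027, 0.179, 0.983, 1289.412], [0.0, 0.0, 0.0, 1.0]] ['mtx', 'world_from_camera']
scene [[598.3, 0.0, 328.5], [0.0, 598.3, 237.0], [0.0, 0.0, 1.0]] [[0.814, 0.43, -0.391, 48.749], [-0.581, 0.596, -0.554, -865.292], [-0.005, 0.678, 0.735, 1155.417], [0.0, 0.0, 0.0, 1.0]] ['mtx', 'world_from_camera']
{'time_s': 0.1, 'joint_positions': array([ 1.16298398e+00,  2.76544331e-01,  1.50601850e+00, -1.34635096e-05,
        1.36073337e+00, -1.20988447e-01]), 'dq': array([ 0.00089196, -0.00206084, -0.00211442,  0.00142014, -0.00027094,
       -0.00286544]), 'joint_torque': array([ 1.08294342e-03, -4.05455804e+01, -2.37779742e+01,  7.04038655e-02,
        2.98688665e-02, -5.07284540e-05]), 'ee_pos': array([162.46310365, 551.01701926, 204.67932728]), 'tool_rot': array([-4.48932789e-01, -3.10891297e+00,  2.58799225e-03]), 'contact_force': array([ 0.66502346, -0.06964723, -0.20382042]), 'ft_torque': array([ 0.00855533,  0.00168437, -0.09427435]), 'grip_force': 0.0, 'opening': 93.9166904494379}
```

View pics/top0.png

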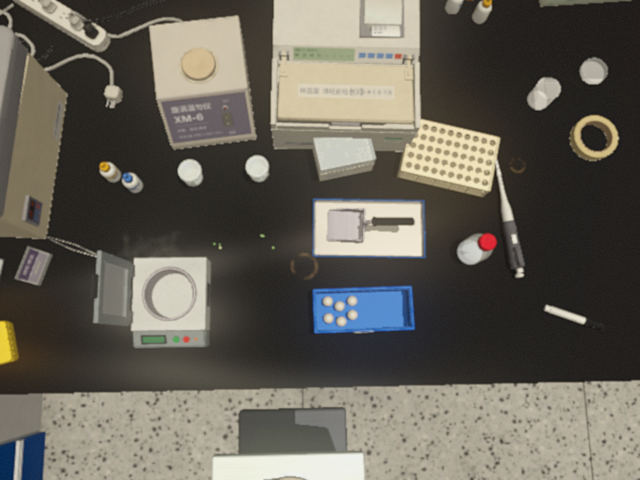

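View pics/scene0.png

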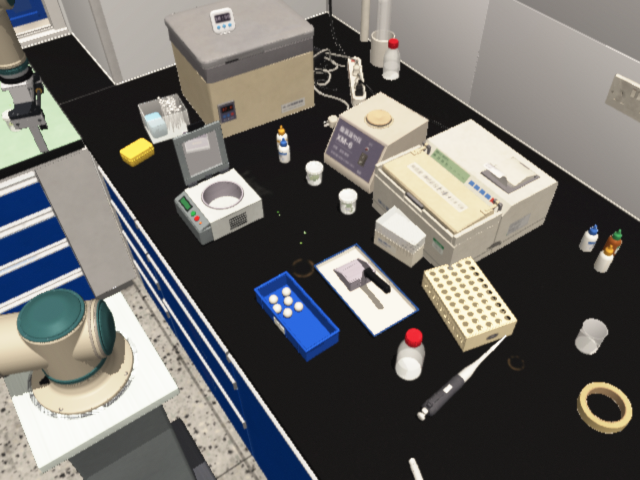

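Run:
```python
import cv2
im=cv2.imread("pics/top0.png")[190:350,300:430]
cv2.imwrite("pics/c1.png",cv2.resize(im,None,fx=3.75,fy=3.75,interpolation=cv2.INTER_CUBIC))
im=cv2.imread("pics/top0.png")[240:360,85:225]
cv2.imwrite("pics/c2.png",cv2.resize(im,None,fx=5,fy=5,interpolation=cv2.INTER_CUBIC))
```

```text
(no output)
```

View pics/c1.png

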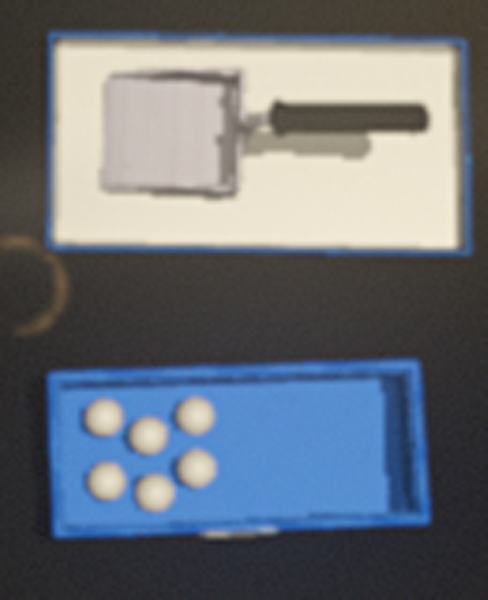

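View pics/c2.png

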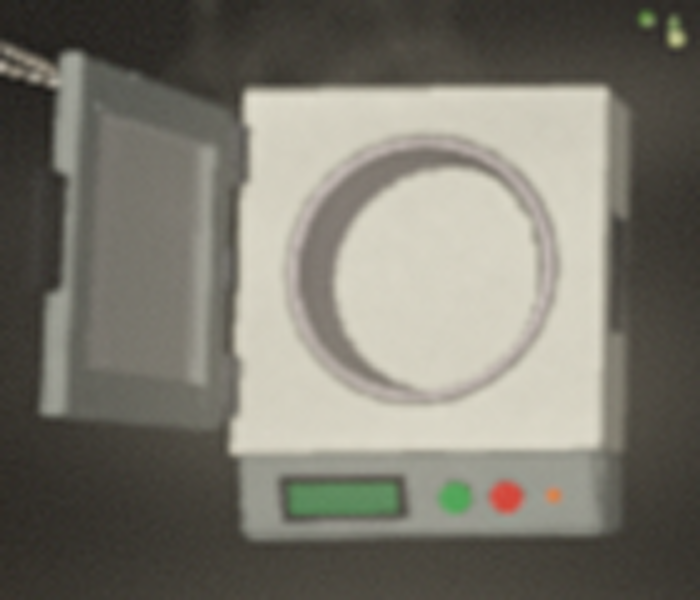

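Tray rim corners in crop 1: (49,33),(468,40),(471,253),(48,249). Bin rim: (49,373),(418,362),(430,524),(54,538). Scoop nose points left, handle from (275,116) to (428,117). Crop 2 shows the bowl rim centred at about (422,269), the deck corners at (244,88),(610,88),(605,450),(230,452), and the lid open to the left.

```bash
cat > h.py <<'E'
import numpy as np, cv2
from cell import *
from scipy.spatial.transform import Rotation as R
def ray(name,uv,z,cal=None):
    c=cal or calibration(name); T=c["world_from_camera"]; out=[]
    for (u,v),zz in zip(uv,np.broadcast_to(z,len(uv))):
        d=np.linalg.inv(c["mtx"])@[u,v,1]; d=T[:3,:3]@[d[0],-d[1],-d[2]]
        out.append(T[:3,3]+d*(zz-T[2,3])/d[2])
    return np.array(out)
E
python3 - <<'E'
from h import *
np.set_printoptions(suppress=True,precision=1)
def c1(p): return (np.array(p,float)+.5)/3.75-.5+[300,190]
def c2(p): return (np.array(p,float)+.5)/5-.5+[85,240]
def box(n,P):
    # P: TL,TR,BR,BL ; x axis = left
    ax=(P[0]-P[1]+P[3]-P[2])[:2]; ay=(P[3]-P[0]+P[2]-P[1])[:2]
    print(n,P.mean(0),"len",np.linalg.norm(ax)/2,np.linalg.norm(ay)/2,"yaw x",np.degrees(np.arctan2(ax[1],ax[0])),"y",np.degrees(np.arctan2(ay[1],ay[0])))
box("bin",ray("top",c1([(49,373),(418,362),(430,524),(54,538)]),46))
box("tray",ray("top",c1([(49,33),(468,40),(471,253),(48,249)]),13))
box("mill",ray("top",c2([(244,88),(610,88),(605,450),(230,452)]),72))
print("bowl",ray("top",c2([(422,269)]),74))
print("nose",ray("top",c1([(106,75),(102,190)]),2),"back",ray("top",c1([(240,70),(237,195)]),36))
print("handle",ray("top",c1([(275,116),(428,117)]),[79,98]))
print("balls",ray("top",c1([(103,417),(148,435),(195,416),(107,481),(155,492),(196,467)]),15))
print("lidfree",ray("top",c2([(70,52),(50,415)]),220))
u=ray("scene",[(222,127),(177,155)],220);print(u)
print(ray("top",[(190,172),(257,167),(470,252)],[30,30,60]))
c=calibration("wrist");o=get_obs();T=c["world_from_camera"];Rt=R.from_rotvec(o["tool_rot"]).as_matrix()
print("cam in tool",Rt.T@(T[:3,3]-o["ee_pos"]));print(Rt.T@T[:3,:3],Rt)
E
```

```text
bin [ 450.4 -164.1   46. ] len 212.44951790303585 92.55532211521624 yaw x 90.88813587373653 y -178.9464091288663
tray [ 634.5 -186.7   13. ] len 252.64956234882732 131.09521241706932 yaw x 88.44203099477326 y 178.2118088159349
mill [489.4 241.8  72. ] len 152.9250387476485 150.93160253976893 yaw x 89.17948555270469 y 179.96448944338263
bowl [[488.6 241.6  74. ]]
nose [[680.  -96.3   2. ]
 [609.1 -92.3   2. ]] back [[ 673.8 -173.8   36. ]
 [ 598.7 -169.5   36. ]]
handle [[ 636.3 -187.9   79. ]
 [ 630.4 -271.4   98. ]]
balls [[ 472.2  -89.1   15. ]
 [ 461.3 -115.1   15. ]
 [ 471.8 -142.8   15. ]
 [ 435.1  -90.6   15. ]
 [ 428.3 -118.3   15. ]
 [ 442.2 -142.5   15. ]]
lidfree [[556.7 340.2 220. ]
 [424.  341.2 220. ]]
[[547.3 313.  220. ]
 [404.1 278.4 220. ]]
[[ 763.6  211.6   30. ]
 [ 773.6   62.2   30. ]
 [ 568.3 -397.6   60. ]]
cam in tool [  78.7    0.3 -178.5]
[[-0.   1.   0.3]
 [ 1.   0.   0. ]
 [ 0.   0.3 -1. ]] [[-1.   0.3 -0. ]
 [ 0.3  1.  -0. ]
 [ 0.  -0.  -1. ]]
```

```bash
cat >> h.py <<'E'
def rot(yaw,pitch=0):
    """tool orientation holding the scoop: scoop yaw (deg), nose-down pitch (deg); tool x=scoop x, y=-scoop y, z=-scoop z"""
    return R.from_euler("ZY",[yaw,pitch],degrees=True)*R.from_euler("X",180,degrees=True)
def plan(wps,hand):
    """wps: list of (pos mm, Rotation, nrows); prints rows from the measured pose"""
    o=get_obs(); p=np.array(o["ee_pos"]); r=R.from_rotvec(o["tool_rot"]); L=[]
    for P,Q,n in wps:
        P=np.array(P,float); p0=p.copy(); r0=r; dv=(r0.inv()*Q).as_rotvec()
        for k in range(1,n+1):
            tp=p0+(P-p0)*k/n; tr=r0*R.from_rotvec(dv*k/n)
            d=(r.inv().apply(tp-p)/1000).round(4); w=np.degrees((r.inv()*tr).as_rotvec()).round(1)
            L.append(list(d+0)+list(w+0)+[hand]); p=p+r.apply(d*1000); r=r*R.from_rotvec(np.radians(w))
    print(len(L),"rows"); print(", ".join(",".join("%g"%v for v in l) for l in L)); print("end",p.round(1))
G=np.array([-88,0,77.5])   # grip point; TCP lies 19 further along tool z (scoop -z)
def tcp(origin,yaw,pitch=0,grip=G):
    return np.array(origin)+rot(yaw,pitch).apply((grip-[0,0,19])*[1,-1,-1]), rot(yaw,pitch)
E
python3 - <<'E'
from h import *
p,q=tcp((641,-132,2),85.5); print(p)
o=get_obs();a=o["ee_pos"]
plan([((300,300,270),q,8),((560,-170,220),q,10)],1)
E
```

```text
[ 634.09559958 -219.72872537   60.5       ]
18 rows
-0.0254,-0.0252,-0.0081,0,0,9.8,1, -0.0293,-0.0206,-0.0082,0,0,9.7,1, -0.0323,-0.0153,-0.0081,0,0,9.8,1, -0.0345,-0.0096,-0.0081,0,0,9.7,1, -0.0356,-0.0037,-0.0081,0,0.1,9.8,1, -0.0357,0.0024,-0.0082,-0.1,0,9.7,1, -0.0347,0.0085,-0.0082,0,0,9.8,1, -0.0329,0.0142,-0.0082,0,0,9.8,1, -0.0448,0.0296,0.005,0,0,0,1, -0.0448,0.0297,0.005,0,0,0,1, -0.0448,0.0296,0.0049,0,0,0,1, -0.0448,0.0296,0.005,0,0,0,1, -0.0448,0.0297,0.005,0,0,0,1, -0.0448,0.0296,0.005,0,0,0,1, -0.0448,0.0297,0.005,0,0,0,1, -0.0448,0.0296,0.0049,0,0,0,1, -0.0448,0.0296,0.005,0,0,0,1, -0.0448,0.0297,0.005,0,0,0,1
end [ 560. -170.  220.]
```

Request:
play_rows --steps '[-0.025,-0.025,-0.008,0,0,9.8,1,-0.029,-0.021,-0.008,0,0,9.7,1,-0.032,-0.015,-0.008,0,0,9.8,1,-0.0345,-0.0096,-0.008,0,0,9.7,1,-0.0356,-0.0037,-0.008,0,0,9.8,1,-0.0357,0.0024,-0.008,0,0,9.7,1,-0.0347,0.0085,-0.008,0,0,9.8,1,-0.033,0.014,-0.008,0,0,9.8,1,-0.0448,0.0296,0.005,0,0,0,1,-0.0448,0.0297,0.005,0,0,0,1,-0.0448,0.0296,0.005,0,0,0,1,-0.0448,0.0296,0.005,0,0,0,1,-0.0448,0.0297,0.005,0,0,0,1,-0.0448,0.0296,0.005,0,0,0,1,-0.0448,0.0297,0.005,0,0,0,1,-0.0448,0.0296,0.005,0,0,0,1,-0.0448,0.0296,0.005,0,0,0,1,-0.0448,0.0297,0.005,0,0,0,1,0,0,0,0,0,0,1,0,0,0,0,0,0,1]'

```text
time_s: 2.6
ee_pos: [558.4, -168.6, 218.8]
tool_rot: [-2.306, -2.13, 0.0]
contact_force: [0.4, 0.5, 0.5]
opening: 93.6
grip_force: 0.0
```

Run:
```python
from h import *
c=calibration("wrist");im=get_image("wrist"); cv2.imwrite("pics/w1.png",im[:,:,::-1])
o=get_obs();print(o["ee_pos"],o["joint_positions"].round(3),o["time_s"]); import pickle;pickle.dump(c,open("w1.pkl","wb"))
```

```text
[ 558.38266152 -168.09747683  219.23450549] [-4.120e-01  2.820e-01  1.462e+00  1.000e-03  1.399e+00 -3.340e-01] 2.65
```

View pics/w1.png

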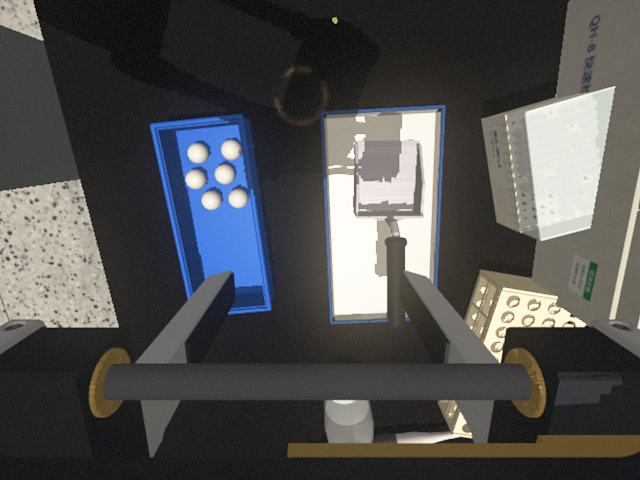

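Wrist view: bin rim corners (151,125),(242,115),(271,311),(187,315); tray rim (321,109),(445,105),(437,322),(330,323); scoop nose edge (357,141)-(417,140), handle front (397,238), rear (396,326).

Run:
```python
from h import *
import pickle;c=pickle.load(open("w1.pkl","rb"))
np.set_printoptions(suppress=True,precision=1)
f=lambda p,z: ray("wrist",p,z,c)
print("bin",f([(151,125),(242,115),(271,311),(187,315)],46))
print("tray",f([(321,109),(445,105),(437,322),(330,323)],13))
print("nose",f([(357,141),(417,140)],4),"back",f([(355,217),(423,217)],36),"handle",f([(397,238),(396,326)],[79,98]))
print("balls",f([(198,153),(231,149),(195,179),(225,174),(211,200),(237,197)],15))
```

```text
bin [[ 402.7  -60.    46. ]
 [ 493.1  -58.    46. ]
 [ 496.9 -269.7   46. ]
 [ 400.4 -267.1   46. ]]
tray [[ 570.8  -55.6   13. ]
 [ 701.8  -62.1   13. ]
 [ 696.9 -318.1   13. ]
 [ 562.7 -308.9   13. ]]
nose [[608.3 -91.3   4. ]
 [674.7 -95.6   4. ]] back [[ 598.7 -170.2   36. ]
 [ 672.1 -176.1   36. ]] handle [[ 634.2 -184.8   79. ]
 [ 627.5 -269.    98. ]]
balls [[ 433.5  -90.    15. ]
 [ 470.   -88.7   15. ]
 [ 425.3 -117.6   15. ]
 [ 459.4 -114.8   15. ]
 [ 439.2 -142.3   15. ]
 [ 469.1 -141.3   15. ]]
```

Run:
```python
from h import *
q=rot(85.5)
plan([((632.5,-218.5,160),q,3),((632.5,-218.5,61),q,5)],1)
```

```text
8 rows
-0.0148,0.026,0.0197,0,0,0,1, -0.0149,0.0259,0.0197,0,0,0,1, -0.0148,0.026,0.0197,-0.1,-0.1,0,1, 0,0,0.0198,0,0,0,1, 0,0,0.0198,0,0,0,1, 0,0,0.0198,0,0,0,1, 0.0001,0,0.0198,0,0,0,1, 0,0,0.0198,0,0,0,1
end [ 632.5 -218.5   61. ]
```

Request:
play_rows --steps '[-0.0148,0.026,0.0197,0,0,0,1,-0.0148,0.026,0.0197,0,0,0,1,-0.0148,0.026,0.0197,0,0,0,1,0,0,0.02,0,0,0,1,0,0,0.02,0,0,0,1,0,0,0.02,0,0,0,1,0,0,0.02,0,0,0,1,0,0,0.0195,0,0,0,1,0,0,0,0,0,0,0,0,0,0,0,0,0,0,0,0,0,0,0,0,0,0,0,0,0,0,0,0,0,0,0,0,0,0,0,0,0,0,0,0,0,0]' --force 40

```text
time_s: 4.4
ee_pos: [633.5, -219.7, 60.9]
tool_rot: [2.308, 2.132, 0.0]
contact_force: [0.2, 1.2, 0.2]
opening: 37.2
grip_force: 0.0
```

Request:
play_rows --steps '[0,0,0,0,0,0,0,0,0,0,0,0,0,0,0,0,0,0,0,0,0,0,0,0,0,0,0,0,0,0,0,0,0,0,0,0,0,-0.015,0,0,0,0,0,0,-0.03,0,0,0,0,0,0,-0.03,0,0,0,0,0,0,-0.03,0,0,0,0,0,0,0,0,0,0,0,0,0,0,0,0,0,0]'

```text
time_s: 5.78
ee_pos: [632.8, -219.4, 165.1]
tool_rot: [-2.307, -2.131, 0.001]
contact_force: [0.2, -0.3, -0.8]
opening: 15.6
grip_force: 40.0
```

Run:
```python
from h import *
c=calibration("wrist");im=get_image("wrist"); cv2.imwrite("pics/w2.png",im[:,:,::-1])
import pickle;pickle.dump(c,open("w2.pkl","wb"));o=get_obs();print(o["ee_pos"],o["opening"],o["ft_torque"])
```

```text
[ 632.53220546 -219.23061379  164.46526175] 15.73191496382478 [-0.10981609  0.09603679  0.02714875]
```

View pics/w2.png

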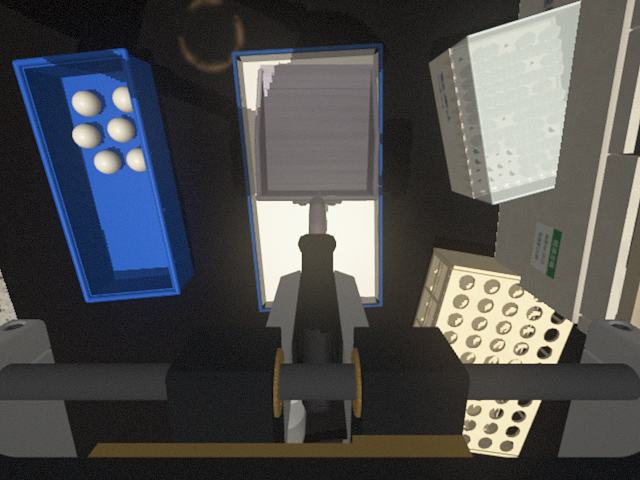

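The scoop is gripped, centred on the tool (bucket columns 252–383, nose at row ≈65, floor back edge at row ≈197).

Run:
```python
from h import *
import pickle;c=pickle.load(open("w2.pkl","rb"))
o=get_obs();p=o["ee_pos"];r=R.from_rotvec(o["tool_rot"])
def proj(s):
    t=(np.array(s)-[-88,0,58.5])*[1,-1,-1]; w=p+r.apply(t); T=c["world_from_camera"]; q=T[:3,:3].T@(w-T[:3,3]); q=c["mtx"]@[q[0],-q[1],-q[2]]; return (q[:2]/q[2]).round(1)
for s in [(40,36,2),(40,-36,2),(-40,36,36),(-40,-36,36),(-4,36,30),(-4,-36,30),(-56,0,79)]: print(s,proj(s))
print(ray("wrist",[(14,62),(127,50),(180,292),(86,301)],46,c))
a,q=tcp((450,-216,80),90.7); b,_=tcp((450,-216,6),90.7)
plan([(a,q,7),(b,q,7)],0)
```

```text
(40, 36, 2) [259.9  60.9]
(40, -36, 2) [374.5  60.9]
(-40, 36, 36) [256.8 196. ]
(-40, -36, 36) [377.9 196. ]
(-4, 36, 30) [255.6 133. ]
(-4, -36, 30) [379. 133.]
(-56, 0, 79) [317.6 242.1]
[[ 403.28582844  -60.08776104   46.        ]
 [ 494.80424247  -58.78634371   46.        ]
 [ 497.74042926 -266.66442517   46.        ]
 [ 406.14615596 -268.81686863   46.        ]]
14 rows
-0.0141,-0.0249,0.0038,0,0,-0.7,0, -0.0138,-0.025,0.0037,0,0,-0.8,0, -0.0135,-0.0253,0.0038,-0.1,0,-0.7,0, -0.0132,-0.0254,0.0037,0,0,-0.8,0, -0.0128,-0.0256,0.0037,0,0,-0.7,0, -0.0125,-0.0257,0.0037,0,-0.1,-0.8,0, -0.0121,-0.0259,0.0037,0,0,-0.7,0, 0,0,0.0106,0,0,0,0, 0,0,0.0106,0,0,0,0, 0,0,0.0105,0,0,0,0, 0,0,0.0106,0,0,0,0, 0.0001,0,0.0106,0,0,0,0, 0,0,0.0106,0,0,0,0, 0,0,0.0105,0,0,0,0
end [ 451.  -304.    64.5]
```

Request:
play_rows --steps '[-0.0141,-0.025,0.0038,0,0,-0.7,0,-0.0138,-0.025,0.0037,0,0,-0.8,0,-0.0135,-0.025,0.0038,0,0,-0.7,0,-0.0132,-0.0253,0.0037,0,0,-0.8,0,-0.0128,-0.0255,0.0037,0,0,-0.7,0,-0.0125,-0.0256,0.0037,0,0,-0.8,0,-0.0121,-0.025,0.0037,0,0,-0.7,0,0,0,0.0106,0,0,0,0,0,0,0.0106,0,0,0,0,0,0,0.0106,0,0,0,0,0,0,0.0106,0,0,0,0,0,0,0.0106,0,0,0,0,0,0,0.0106,0,0,0,0,0,0,0.0105,0,0,0,0,0,0,0,0,0,0,0]'

```text
time_s: 7.7
ee_pos: [452.6, -303.3, 64.4]
tool_rot: [-2.206, -2.232, -0.0]
contact_force: [-1.2, 2.6, -1.1]
opening: 15.9
grip_force: 40.0
```

Run:
```python
from h import *
c=calibration("wrist");im=get_image("wrist"); cv2.imwrite("pics/w3.png",im[:,:,::-1])
o=get_obs();print(o["ee_pos"],o["contact_force"],R.from_rotvec(o["tool_rot"]).as_matrix()[:,0])
```

```text
[ 452.63366777 -303.38161991   64.79619292] [-1.13886924  3.58845026 -2.37940831] [-0.01153464  0.99993059  0.00239985]
```

View pics/w3.png

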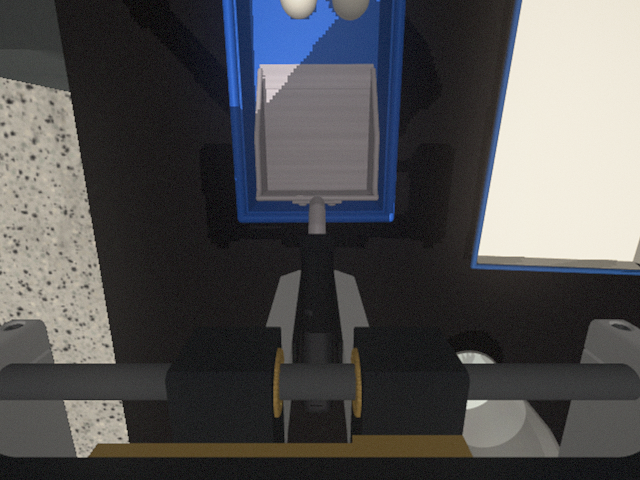

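Scoop sits centred in the bin's empty half, balls ahead at the top (rows 0–18). Lower the last 2 mm and push.

Request:
play_rows --steps '[0,0,0.0023,0,-0.5,0,0,0.01,0,0,0,0,0,0,0.01,0,0,0,0,0,0,0.01,0,0,0,0,0,0,0.01,0,0,0,0,0,0,0.01,0,0,0,0,0,0,0.01,0,0,0,0,0,0,0.01,0,0,0,0,0,0,0.008,0,0,0,0,0,0,0.007,0,0,0,0,0,0,0.006,0,0,0,0,0,0,0.005,0,0,0,0,0,0,0.005,0,0,0,0,0,0,0.004,0,0,0,0,0,0]'

```text
time_s: 9.5
ee_pos: [453.6, -201.0, 63.4]
tool_rot: [2.2, 2.227, -0.011]
contact_force: [0.5, -5.1, 7.3]
opening: 15.9
grip_force: 40.0
```

Run:
```python
from h import *
c=calibration("wrist");im=get_image("wrist"); cv2.imwrite("pics/w4.png",cv2.resize(im[:260,140:480,::-1],None,fx=1.5,fy=1.5))
o=get_obs();print(o["ee_pos"],o["contact_force"],R.from_rotvec(o["tool_rot"]).as_matrix()[:,0])
```

```text
[ 453.47157661 -200.47350913   63.36476772] [ 0.7247834  -4.97788817  6.17575564] [-0.01227101  0.99985405 -0.01188686]
```

View pics/w4.png

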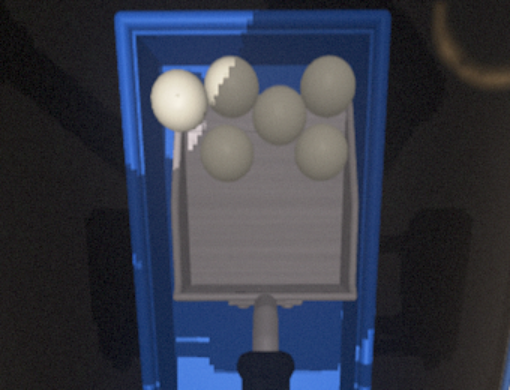

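Five balls are in the bucket; a sixth at crop (178,100) rides on the left side wall because the scoop sits ~3 mm right of centre. Shift left, then detect by code.

```bash
cat >> h.py <<'E'
def balls(save=None):
    """ball circles in the wrist picture -> scoop-frame x,y from apparent size-free ray at z=13 above scoop floor origin"""
    o=get_obs(); c=calibration("wrist"); im=get_image("wrist")
    if save: cv2.imwrite(save,im[:,:,::-1])
    g=cv2.medianBlur(cv2.cvtColor(im[:300],cv2.COLOR_RGB2GRAY),5)
    C=cv2.HoughCircles(g,cv2.HOUGH_GRADIENT,1.5,20,param1=80,param2=22,minRadius=14,maxRadius=24)
    r=R.from_rotvec(o["tool_rot"]); T=c["world_from_camera"]
    print("tcp",o["ee_pos"].round(1),"F",o["contact_force"].round(1),"x",r.as_matrix()[:,0].round(3),"t",o["time_s"])
    if C is None: return
    for u,v,rad in C[0]:
        d=np.linalg.inv(c["mtx"])@[u,v,1]; d=r.inv().apply(T[:3,:3]@[d[0],-d[1],-d[2]]); s=r.inv().apply(T[:3,3]-o["ee_pos"])
        k=(58.5-13-s[2])/d[2]; q=s+k*d  # plane z=13 in scoop frame (tool z = 58.5-13)
        print("px",round(u),round(v),round(rad,1),im[int(v),int(u)],"scoop xy",(q[0]-88).round(1),(-q[1]).round(1))
E
python3 -c "
from h import *
balls()"
```

```text
tcp [ 453.5 -200.5   63.4] F [ 0.7 -5.   6.2] x [-0.012  1.    -0.012] t 9.55
px 359 59 19.7 [142 136 123] scoop xy 38.7 -24.7
px 257 68 21.5 [244 239 227] scoop xy 33.8 36.4
px 293 58 18.2 [147 140 131] scoop xy 39.5 14.7
px 326 74 15.8 [149 143 130] scoop xy 30.5 -5.0
px 532 58 23.2 [241 235 221] scoop xy 39.4 -127.4
px 56 152 18.2 [127 124 113] scoop xy -15.1 167.1
px 242 41 18.0 [30 46 80] scoop xy 48.3 44.5
px 20 158 14.8 [173 167 155] scoop xy -18.8 190.9
```

Request:
play_rows --steps '[0,-0.0015,0,0,0,0,0,0.001,-0.0015,0,0,0,0,0,0.001,-0.0015,0,0,0,0,0,0,0,0,0,0,0,0]'

```text
time_s: 10.1
ee_pos: [450.9, -199.1, 63.6]
tool_rot: [2.201, 2.223, -0.006]
contact_force: [4.0, -5.1, 5.8]
opening: 15.5
grip_force: 40.1
```

```bash
python3 -c "
from h import *
balls('pics/w5.png')"
```

```text
tcp [ 450.9 -199.1   63.6] F [ 4.  -5.1  5.8] x [-0.01   1.    -0.012] t 10.1
px 298 62 19.8 [144 136 125] scoop xy 37.0 12.0
px 263 68 19.8 [242 237 224] scoop xy 33.8 32.7
px 361 61 18.2 [142 136 124] scoop xy 37.8 -25.6
```

Request:
play_rows --steps '[0.002,-0.001,0,0,0,0,0,0.002,-0.001,0,0,0,0,0,0.0015,0,0,0,0,0,0,0,0,0,0,0,0,0]'

```text
time_s: 10.65
ee_pos: [448.2, -193.4, 63.4]
tool_rot: [2.2, 2.225, -0.007]
contact_force: [2.5, -5.2, 5.2]
opening: 15.6
grip_force: 40.0
```

```bash
python3 -c "
from h import *
balls('pics/w6.png')"
```

```text
tcp [ 448.2 -193.4   63.4] F [ 2.5 -5.2  5.2] x [-0.011  1.    -0.012] t 10.65
px 302 73 19.8 [144 136 126] scoop xy 31.3 9.4
px 358 70 17.8 [148 145 132] scoop xy 32.9 -24.0
px 269 77 19.7 [243 239 226] scoop xy 28.8 29.3
```

```bash
cat >> h.py <<'E'
def pivot(P,piv,yaw,pitch):
    """tcp pose with scoop-frame point piv at world P"""
    S=R.from_euler("ZY",[yaw,pitch],degrees=True); return tcp(np.array(P)-S.apply(piv),yaw,pitch)
def where(piv):
    o=get_obs(); r=R.from_rotvec(o["tool_rot"]); return o["ee_pos"]+r.apply((np.array(piv)-[-88,0,58.5])*[1,-1,-1])
E
python3 - <<'E'
from h import *
P=where((-40,0,0)); print(P)
plan([(*pivot(P+[0,0,.5],(-40,0,0),90.7,-6),4),(*pivot(P+[0,0,1],(-40,0,0),90.7,-14),4)],0)
E
```

```text
[ 447.97152743 -146.14838105    4.36838977]
8 rows
-0.0016,0.0001,0.0014,0.1,1.7,0,0, -0.0017,0.0001,0.0013,0.1,1.6,0,0, -0.0017,0.0001,0.0013,0,1.7,0,0, -0.0017,0.0001,0.0012,0.1,1.7,-0.1,0, -0.0019,0,0.0017,0,2,0,0, -0.002,0,0.0016,0,2,0,0, -0.002,0,0.0016,0,2,0,0, -0.0021,0,0.0014,0,2,0,0
end [ 448.8 -206.9   50.5]
```

Request:
play_rows --steps '[-0.0016,0,0.0013,0,1.7,0,0,-0.0017,0,0.0013,0,1.6,0,0,-0.0017,0,0.0013,0,1.7,0,0,-0.0017,0,0.0012,0,1.7,0,0,-0.0019,0,0.0016,0,2,0,0,-0.002,0,0.0016,0,2,0,0,-0.002,0,0.0016,0,2,0,0,-0.002,0,0.0014,0,2,0,0,0,0,0,0,0,0,0]'

```text
time_s: 11.82
ee_pos: [445.4, -205.3, 49.2]
tool_rot: [-2.077, -2.097, -0.261]
contact_force: [4.1, -2.4, 5.4]
opening: 15.5
grip_force: 40.0
```

```bash
python3 -c "
from h import *
balls('pics/w7.png')
im=cv2.imread('pics/w7.png'); cv2.imwrite('pics/w7c.png',cv2.resize(im[:260,140:480],None,fx=1.5,fy=1.5))"
```

```text
tcp [ 445.4 -205.3   49.2] F [ 4.1 -2.4  5.4] x [-0.01   0.969  0.248] t 11.825
px 290 173 21.5 [235 230 215] scoop xy -28.5 17.8
px 352 139 18.2 [248 244 233] scoop xy -7.1 -21.5
px 352 173 18.2 [143 137 128] scoop xy -28.6 -22.1
px 322 172 23.2 [151 145 133] scoop xy -27.6 -2.6
px 284 140 19.8 [243 238 225] scoop xy -8.0 21.2
px 317 137 16.1 [153 146 136] scoop xy -6.1 0.3
```

View pics/w7c.png

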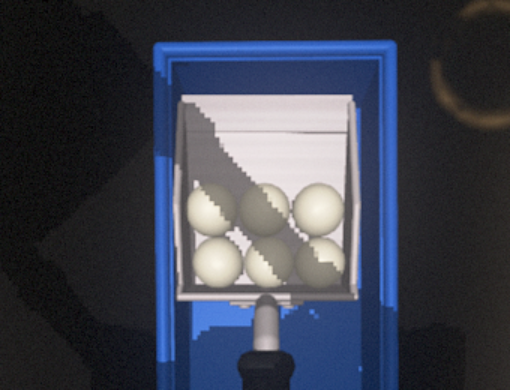

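All six balls lie in two rows against the back wall of the bucket. Lift and carry, with eased motion.

```bash
sed -i 's/for k in range(1,n+1):/for i in range(1,n+1):\n            k=n*(1-np.cos(np.pi*i\/n))\/2/' h.py
python3 - <<'E'
from h import *
P=where((40,0,0)); print(P)
plan([(*pivot(P+[4,-2,25],(40,0,0),90.7,-15),4),(*pivot(P+[4,-4,95],(40,0,0),90.7,-16),6)],0)
E
```

```text
[443.96105115 -66.71953809  24.33805653]
10 rows
0.0005,0.0006,-0.0034,0,0.1,0,0, 0.0013,0.0015,-0.0082,0,0.2,-0.1,0, 0.0013,0.0015,-0.0082,0,0.3,0,0, 0.0005,0.0006,-0.0034,0,0.1,0,0, 0.001,0,-0.0044,0,0.1,0,0, 0.0028,0,-0.0121,0,0.1,0,0, 0.0039,0,-0.0164,0,0.3,0,0, 0.004,-0.0001,-0.0165,0,0.2,0,0, 0.0029,0,-0.012,0,0.2,0,0, 0.0011,0,-0.0044,0,0.1,0,0
end [ 449.6 -209.9  140.3]
```

Request:
play_rows --steps '[0.0005,0.001,-0.0034,0,0.1,0,0,0.0013,0.0015,-0.0082,0,0.2,0,0,0.0013,0.0015,-0.0082,0,0.3,0,0,0.001,0,-0.005,0,0.1,0,0,0.002,0,-0.008,0,0.1,0,0,0.0028,0,-0.012,0,0.1,0,0,0.0039,0,-0.0164,0,0.3,0,0,0.004,0,-0.0165,0,0.2,0,0,0.0029,0,-0.012,0,0.2,0,0,0.0011,0,-0.0044,0,0.1,0,0,0,0,0,0,0,0,0]'

```text
time_s: 13.25
ee_pos: [449.7, -209.7, 146.0]
tool_rot: [-2.06, -2.084, -0.288]
contact_force: [0.7, 0.6, -2.5]
opening: 15.7
grip_force: 40.0
```

Run:
```python
from h import *
balls()
P=where((40,0,0)); print(P)
plan([(*pivot((489,219,125),(40,0,0),90,-16),16)],0)
```

```text
tcp [ 449.7 -209.7  146. ] F [ 0.7  0.6 -2.5] x [-0.011  0.962  0.274] t 13.25
px 350 140 18.2 [248 243 232] scoop xy -8.0 -20.6
px 314 140 17.9 [249 246 236] scoop xy -8.0 2.2
px 269 181 23.2 [153 149 137] scoop xy -33.4 31.6
px 286 214 23.2 [ 47  68 117] scoop xy -55.4 21.4
px 278 142 19.8 [148 142 130] scoop xy -8.9 25.0
px 352 176 18.2 [249 247 237] scoop xy -30.5 -22.1
px 319 175 16.6 [151 146 135] scoop xy -29.6 -0.7
px 419 106 21.5 [49 43 44] scoop xy 12.4 -62.6
px 634 2 17.4 [155 157 147] scoop xy 67.9 -181.0
[447.91870063 -70.38770649 124.52069016]
16 rows
0.0027,0.0004,0.0008,0,0,0,0, 0.0079,0.0012,0.0022,0,0,0,0, 0.0128,0.002,0.0037,0,0,0.1,0, 0.0173,0.0026,0.0049,0,0,0,0, 0.0211,0.0032,0.0059,0,0,0,0, 0.024,0.0037,0.0069,-0.1,0,0.1,0, 0.0261,0.0039,0.0074,0,0,0.1,0, 0.0271,0.004,0.0077,0,0,0,0, 0.0271,0.0041,0.0077,0,0,0.1,0, 0.0261,0.0038,0.0074,0,0.1,0,0, 0.024,0.0035,0.0069,-0.1,0,0.1,0, 0.0211,0.003,0.006,0,0,0,0, 0.0173,0.0025,0.005,0,0,0.1,0, 0.0129,0.0019,0.0036,0,0,0,0, 0.0079,0.0011,0.0023,0,0,0,0, 0.0026,0.0004,0.0008,0,0,0,0
end [489.   79.8 145.9]
```

Request:
play_rows --steps '[0.0027,0.0004,0.0008,0,0,0,0,0.0079,0.0012,0.0022,0,0,0,0,0.0128,0.002,0.0037,0,0,0.1,0,0.0173,0.0026,0.0049,0,0,0,0,0.0211,0.0032,0.006,0,0,0.1,0,0.024,0.0037,0.0069,0,0,0.1,0,0.0261,0.0039,0.0074,0,0,0.1,0,0.0271,0.004,0.0077,0,0,0,0,0.0271,0.004,0.0077,0,0,0.1,0,0.0261,0.0038,0.0074,0,0,0.1,0,0.024,0.0035,0.0069,0,0,0.1,0,0.0211,0.003,0.006,0,0,0,0,0.0173,0.0025,0.005,0,0,0.1,0,0.0129,0.0019,0.0036,0,0,0,0,0.0079,0.0011,0.0023,0,0,0,0,0.0026,0.0004,0.0008,0,0,0,0,0,0,0,0,0,0,0,0,0,0,0,0,0,0]'

```text
time_s: 15.55
ee_pos: [489.7, 79.1, 145.7]
tool_rot: [-2.075, -2.068, -0.285]
contact_force: [-0.9, 0.8, -2.4]
opening: 15.7
grip_force: 40.0
```

Run:
```python
from h import *
o=get_obs();print(o["joint_positions"].round(2),o["time_s"]);c=calibration("wrist");im=get_image("wrist");cv2.imwrite("pics/w8.png",im[:,:,::-1])
P=where((40,0,0)); print(P)
C=ray("wrist",[(320,20)],74,c);T=c["world_from_camera"];q=T[:3,:3].T@(np.array([489,241.7,74])-T[:3,3]);q=c["mtx"]@[q[0],-q[1],-q[2]];print("expected bowl px",q[:2]/q[2])
plan([(*pivot((489,219,90),(40,0,0),90,0),6),(*pivot((489,219,78),(40,0,0),90,18),5)],0)
```

```text
[-0.2   0.21  1.8   0.29  1.21 -0.31] 15.55
[489.92647478 218.24062264 124.50599535]
expected bowl px [316.5879611   65.26110374]
11 rows
0.0008,0,0,0,-1.1,0,0, 0.0022,-0.0002,0.0001,-0.1,-2.9,0,0, 0.0031,-0.0002,-0.0001,0,-3.9,-0.1,0, 0.003,-0.0001,-0.0002,-0.1,-4,0,0, 0.0022,-0.0001,-0.0004,0,-2.9,-0.1,0, 0.0008,-0.0001,-0.0002,0,-1.1,0,0, 0.0023,0,-0.0024,0,-1.7,0,0, 0.0059,0,-0.0063,0,-4.5,0,0, 0.0067,0,-0.0084,0,-5.6,0,0, 0.0047,0,-0.0073,0,-4.5,0,0, 0.0016,0,-0.0029,0,-1.7,0,0
end [489.  115.4 173.2]
```

Request:
play_rows --steps '[0.0008,0,0,0,-1.1,0,0,0.0022,-0.0002,0,0,-2.9,0,0,0.0031,-0.0002,0,0,-3.9,0,0,0.003,-0.0001,-0.0002,0,-4,0,0,0.0022,-0.0001,-0.0004,0,-2.9,0,0,0.0015,-0.0001,-0.001,0,-1.3,0,0,0.0023,0,-0.0024,0,-1.7,0,0,0.0059,0,-0.0063,0,-4.5,0,0,0.0067,0,-0.0084,0,-5.6,0,0,0.0047,0,-0.0073,0,-4.5,0,0,0.0016,0,-0.0029,0,-1.7,0,0]'

```text
time_s: 16.98
ee_pos: [489.1, 117.8, 174.0]
tool_rot: [2.051, 2.052, -0.333]
contact_force: [0.1, 0.1, -0.0]
opening: 15.8
grip_force: 40.0
```

Run:
```python
from h import *
o=get_obs();print(o["joint_positions"].round(2),o["contact_force"])
P=where((40,0,0)); print(P)
plan([(*pivot((489,219,76),(40,0,0),90,40),8)],0)
```

```text
[ 0.33  0.27  1.65 -0.31  1.35  0.41] [ 0.06037475  0.05801973 -0.03476062]
[488.78601871 221.14042383  78.42762876]
8 rows
0.0011,0,-0.0015,0,-0.8,0,0, 0.0032,0,-0.0045,0,-2.4,0,0, 0.0044,-0.0001,-0.0068,-0.1,-3.5,0,0, 0.0047,0,-0.0083,0,-4.2,0,0, 0.0041,0,-0.0087,0,-4.2,0.1,0, 0.003,-0.0001,-0.0075,-0.1,-3.5,0,0, 0.0016,0,-0.0052,0,-2.4,0,0, 0.0005,0,-0.0018,0,-0.8,0,0
end [489.  158.5 203.1]
```

Request:
play_rows --steps '[0.0011,0,-0.0015,0,-0.8,0,0,0.0032,0,-0.0045,0,-2.4,0,0,0.0044,0,-0.0068,0,-3.5,0,0,0.0047,0,-0.0083,0,-4.2,0,0,0.0041,0,-0.0087,0,-4.2,0,0,0.003,0,-0.0075,0,-3.5,0,0,0.0016,0,-0.0052,0,-2.4,0,0,0.0005,0,-0.0018,0,-0.8,0,0,0,0,0,0,0,0,0,0,0,0,0,0,0,0,0,0,0,0,0,0,0]'

```text
time_s: 18.35
ee_pos: [489.3, 156.8, 203.4]
tool_rot: [1.82, 1.817, -0.665]
contact_force: [0.8, -1.1, -1.1]
opening: 15.8
grip_force: 40.0
```

Run:
```python
from h import *
o=get_obs();print(o["joint_positions"].round(2),o["contact_force"],o["time_s"],where((40,0,0)))
im=get_image("scene")[:,:,::-1];cv2.imwrite("pics/s9.png",im)
w=get_image("wrist")[:,:,::-1];cv2.imwrite("pics/w9.png",w)
a=cv2.resize(im[120:270,130:330],(400,300),interpolation=cv2.INTER_CUBIC);t=get_image("top")[:,:,::-1][240:345,90:230];t=cv2.resize(t,(400,300))
cv2.imwrite("pics/m9.png",np.vstack([np.hstack([a,t]),cv2.resize(w[0:300],(800,300))]))
balls()
```

```text
[ 0.58  0.43  1.51 -0.56  1.63  0.68] [ 0.82214472 -1.12539255 -1.06625011] 18.35 [488.98534612 217.3197816   76.33050351]
tcp [489.2 157.1 203.3] F [-0.1  0.1 -1.1] x [-0.001  0.766 -0.643] t 18.5
px 19 224 19.8 [173 162 142] scoop xy -62.0 202.6
px 562 175 19.8 [127 131 107] scoop xy -29.0 -158.7
px 359 208 23.2 [51 49 43] scoop xy -50.7 -27.7
px 248 35 23.2 [111 106 104] scoop xy 51.9 40.9
px 121 232 23.2 [181 176 163] scoop xy -67.3 134.3
px 118 197 23.2 [160 154 140] scoop xy -43.7 132.6
px 427 256 23.2 [242 237 224] scoop xy -84.5 -75.7
px 170 35 17.9 [102 122 104] scoop xy 51.9 86.7
px 382 32 23.2 [105 100 101] scoop xy 53.4 -37.4
px 151 47 23.2 [40 38 36] scoop xy 45.6 99.0
px 163 83 19.8 [44 44 40] scoop xy 25.9 94.3
px 475 253 23.2 [48 45 40] scoop xy -82.4 -108.7
px 181 68 19.8 [138  61  57] scoop xy 34.2 82.5
px 572 197 19.7 [236 232 225] scoop xy -43.7 -168.5
```

View pics/m9.png

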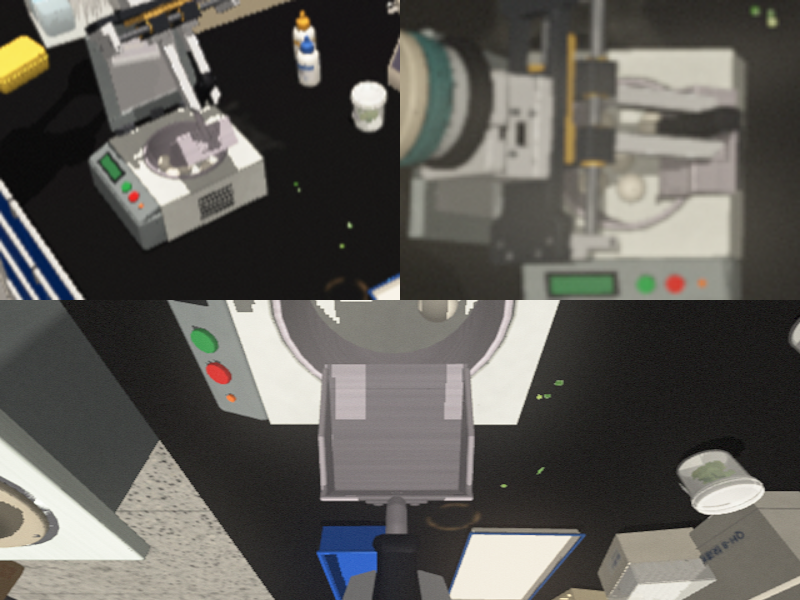

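The scoop is empty (bottom strip) and balls lie in the bowl; no balls are on the deck or table. Withdraw and go to the tray.

Run:
```python
from h import *
plan([(*pivot((489,205,130),(40,0,0),90,18),6),(*tcp((500,110,130),90),4),(*tcp((637,-140,100),87),10)],0)
```

```text
20 rows
-0.0038,0,0.0013,0,1.5,0,0, -0.0105,0,0.0032,-0.1,4,0,0, -0.0146,-0.0001,0.0033,0,5.5,0,0, -0.0149,-0.0001,0.002,-0.1,5.5,0,0, -0.0109,0,0.0004,0,4,0,0, -0.0041,0,-0.0002,0,1.5,0,0, -0.0094,0.0016,0.0087,0,2.6,0,0, -0.0236,0.0039,0.02,0,6.4,0,0, -0.0256,0.0039,0.0172,0,6.3,0,0, -0.0114,0.0016,0.0059,0,2.7,0,0, -0.0061,0.0032,0.0007,0,0,0.1,0, -0.0177,0.0095,0.0021,0,0,0.2,0, -0.0276,0.0148,0.0033,0,0,0.3,0, -0.0346,0.0188,0.0042,0,0,0.4,0, -0.0383,0.0212,0.0046,0,0,0.5,0, -0.038,0.0214,0.0046,0,0,0.5,0, -0.0342,0.0197,0.0042,0,0,0.4,0, -0.027,0.0158,0.0033,0,0,0.3,0, -0.0173,0.0102,0.0021,0,0,0.2,0, -0.0059,0.0036,0.0007,0,0,0.1,0
end [ 632.4 -227.9  158.5]
```

Request:
play_rows --steps '[-0.0038,0,0.0013,0,1.5,0,0,-0.0105,0,0.0032,0,4,0,0,-0.0146,0,0.0033,0,5.5,0,0,-0.0149,0,0.002,0,5.5,0,0,-0.0109,0,0.0004,0,4,0,0,-0.0041,0,-0.0002,0,1.5,0,0,-0.0094,0.0016,0.0087,0,2.6,0,0,-0.0236,0.0039,0.02,0,6.4,0,0,-0.0256,0.0039,0.0172,0,6.3,0,0,-0.0114,0.0016,0.0059,0,2.7,0,0,-0.0061,0.0032,0.0007,0,0,0.1,0,-0.0177,0.0095,0.0021,0,0,0.2,0,-0.0276,0.0148,0.0033,0,0,0.3,0,-0.0346,0.0188,0.0042,0,0,0.4,0,-0.0383,0.0212,0.0046,0,0,0.5,0,-0.038,0.0214,0.0046,0,0,0.5,0,-0.0342,0.0197,0.0042,0,0,0.4,0,-0.027,0.0158,0.0033,0,0,0.3,0,-0.0173,0.0102,0.0021,0,0,0.2,0,-0.0059,0.0036,0.0007,0,0,0.1,0]'

```text
time_s: 21.05
ee_pos: [632.5, -228.2, 157.4]
tool_rot: [-2.278, -2.159, 0.005]
contact_force: [-0.6, 0.6, -1.1]
opening: 15.7
grip_force: 40.0
```

Run:
```python
from h import *
t=get_image("top"); cv2.imwrite("pics/t10.png",t[:,:,::-1])
g=cv2.resize(t[250:340,125:215],None,fx=5,fy=5,interpolation=cv2.INTER_CUBIC)
C=cv2.HoughCircles(cv2.medianBlur(cv2.cvtColor(g,cv2.COLOR_RGB2GRAY),5),cv2.HOUGH_GRADIENT,1.5,35,param1=60,param2=18,minRadius=20,maxRadius=32)
for u,v,r in C[0]:
    p=ray("top",[((u+.5)/5-.5+125,(v+.5)/5-.5+250)],36)[0]; print(round(r,1),g[int(v),int(u)],"rel bowl",(p[:2]-[489,241.7]).round(0))
b=t[286:334,312:414].astype(int); print("bin nonblue bright px",((b[:,:,0]>140)&(b[:,:,2]<b[:,:,0]+20)).sum())
o=get_obs();print(o["ee_pos"])
plan([(*tcp((637,-140,25),87),6),(*tcp((637,-140,2.3),87),6)],0)
```

```text
26.2 [236 229 209] rel bowl [24. 28.]
24.2 [226 223 207] rel bowl [73. 77.]
27.6 [238 231 210] rel bowl [ 4. 37.]
27.5 [237 231 210] rel bowl [-17.  32.]
21.6 [233 226 205] rel bowl [ 21. -10.]
26.2 [224 220 205] rel bowl [ 19. -59.]
29.4 [227 223 207] rel bowl [-62. -57.]
26.2 [124 121 107] rel bowl [-38.  94.]
21.0 [222 219 203] rel bowl [-64.  78.]
26.0 [218 216 200] rel bowl [ 73. -59.]
bin nonblue bright px 3467
[ 632.57828939 -228.4593      157.46216968]
12 rows
0,0,0.005,0,0,0,0, 0.0001,0,0.0135,-0.1,0,0,0, 0.0002,0,0.0185,0,0,0,0, 0.0001,0,0.0185,-0.1,0,-0.1,0, 0.0002,0,0.0135,0,0,0,0, 0,0,0.005,0,0,0,0, 0,0,0.0015,0,0,0,0, 0,0,0.0042,0,0,0,0, 0,0,0.0056,0,0,0,0, 0,0,0.0057,0,0,0,0, 0,0,0.0041,0,0,0,0, 0,0,0.0016,0,0,0,0
end [ 632.4 -227.9   60.8]
```

Run:
```python
import cv2,numpy as np
t=cv2.cvtColor(cv2.imread("pics/t10.png"),cv2.COLOR_BGR2GRAY); t0=cv2.cvtColor(cv2.imread("pics/top0.png"),cv2.COLOR_BGR2GRAY)
np.set_printoptions(linewidth=250)
print("bowl diff/8"); 
d=(t.astype(int)-t0)[268:322,142:198]
for r in d[::2]: print("".join("%3d"%(v//4) for v in r[::2]))
print("bowl now"); 
for r in t[268:322:2,142:198:2]: print(" ".join("%3d"%v for v in r))
```

```text
bowl diff/8
  2  2  2  2  2  2  2  2  2  2  2  2  2  2  2  2  2  2  2  2  2  2  2  2  2  2  2  2
  2  2  2  2  2  2  2  2  2  2  2  2  2  2  3  2  2  2  2  2  2  2  2  2  2  2  2  2
  2  2  2  2  2  2  2  2  2  1  2  2  2  3  2  2  2  2  2  2  2  2  2  2  2  2  2  2
  2  2  2  2  2  2  2  2  2  2  2  2  2  2  2  2  2  2  2  2  2  3  2  2  2  2  2  2
  2  2  2  2  2  2  2  3  2  2  3  2  2  2  2  2  2  2  2  2  2  2  2  2  2  2  2  2
  2  2  2  2  2  2  2  2  4  2  0  2  2  2  2  2  2  1  0  1  2  2  2  2  2  2  2  2
  2  2  2  2  2  2  2  8 10  0 -4 -3  2  2  2  2 -3 -4 -4 -5  0  2  2  2  2  1  2  2
  2  2  2  2  2  1  3 10  3  3  1 -6  0  2  2  1 -3  2  3 -1 -5  2  2  2  2  2  2  2
  2  2  2  2  1  2  3  1  2  4  1 -6 -2  2  2 -1 -2  4  5  1 -6  2  2  2  2  2  2  2
  2  2  2  2  2  3  1 -4 -2  0 -3 -9  2  2  2  1 -4  0  1 -2 -7  2  2  2  2  2  2  2
  2  2  3  2  2  1 -1 -5 -9 -7 -6 -2  2  2  2  2 -3 -7 -8 -7  0  2  2  2  2  2  2  1
  2  2  2  2  2  5 -2 -1 -5 -4  2  0 -4 -4  0  2  2  1  1  2  2  2  2  2  2  2  2  2
  2  1  1  2  4  6  2  4  0 -7 -3 -3  1 -1 -6  1  2  2  2  2  2  2  
[... 3539 characters left out ...]
 219 219 202 178 205 220 218
215 217 201 182 162 136 134 173 217 220 218 218 215 199 189 190 207 219 217 217 218 218 208 179 194 219 218 218
216 218 219 194 181 164 135 133 174 216 220 218 218 219 216 220 221 218 218 218 213 201 178 184 218 220 218 218
217 218 218 217 196 181 175 147 134 162 205 219 218 219 219 220 220 218 218 214 198 179 196 219 220 219 220 219
216 216 217 217 217 201 177 187 172 154 144 181 201 217 219 219 215 205 198 187 175 206 221 220 219 218 219 220
218 217 216 216 217 219 213 189 185 185 189 183 175 178 192 197 189 181 176 201 220 221 219 218 219 219 219 220
218 217 216 216 218 217 218 219 216 201 188 186 180 179 176 188 189 203 219 222 221 220 219 218 219 220 220 221
```

The difference map shows six ball blobs in the bowl. Lay the scoop down and release.

Request:
play_rows --steps '[0,0,0.005,0,0,0,0,0,0,0.0135,0,0,0,0,0,0,0.0185,0,0,0,0,0,0,0.0185,0,0,0,0,0,0,0.0135,0,0,0,0,0,0,0.006,0,0,0,0,0,0,0.005,0,0,0,0,0,0,0.005,0,0,0,0,0,0,0.005,0,0,0,0,0,0,0.004,0,0,0,0,0,0,0.002,0,0,0,0,0,0,0.001,0,0,0,0,0,0,0,0,0,0,0]'

```text
time_s: 22.72
ee_pos: [631.6, -227.9, 61.1]
tool_rot: [-2.279, -2.159, 0.004]
contact_force: [-1.1, -0.2, 0.1]
opening: 15.5
grip_force: 40.0
```

Request:
play_rows --steps '[0,0,0.0005,0,0,0,0,0,0,0,0,0,0,0.3,0,0,0,0,0,0,0.5,0,0,0,0,0,0,0.5,0,0,0,0,0,0,0.5,0,0,0,0,0,0,0.5,0,0,0,0,0,0,0.5,0,0,-0.01,0,0,0,0.5,0,0,-0.02,0,0,0,0.5,0,0,-0.04,0,0,0,0.5,0,0,-0.05,0,0,0,0.5,0,0,-0.05,0,0,0,0.3]'

```text
time_s: 24.22
ee_pos: [632.1, -227.9, 232.8]
tool_rot: [-2.279, -2.159, 0.004]
contact_force: [0.4, 0.2, 0.0]
opening: 39.8
grip_force: 0.0
```

Run:
```python
from h import *
o=get_obs();print(o["time_s"],o["ee_pos"],o["contact_force"])
c=calibration("wrist");im=get_image("wrist");cv2.imwrite("pics/w11.png",im[:,:,::-1])
def proj(w):
    T=c["world_from_camera"]; q=T[:3,:3].T@(np.array(w)-T[:3,3]); q=c["mtx"]@[q[0],-q[1],-q[2]]; return (q[:2]/q[2]).round(1)
S=R.from_euler("Z",87,degrees=True)
# dark handle ends / bucket edges prediction and measured handle mask
for s in [(-56,0,79),(-40,36,36),(-40,-36,36),(40,36,2)]: print(s,proj(np.array([636.5,-140,2])+S.apply(s)))
t=get_image("top"); 
def pt(w):
    c=calibration("top");T=c["world_from_camera"]; q=T[:3,:3].T@(np.array(w)-T[:3,3]); q=c["mtx"]@[q[0],-q[1],-q[2]]; return (q[:2]/q[2]).round(1)
print(pt((634.5,-186.7,13)))
# lid free-edge pixels
for a in (1.7,1.75,1.8,1.85):
    y=320.7-156*np.cos(a); z=78+156*np.sin(a); print(a,y,z,pt((489,y,z)))
```

```text
24.225 [ 632.07306575 -227.89229672  232.80256189] [0.40560701 0.21318241 0.02880479]
(-56, 0, 79) [317.8 192.7]
(-40, 36, 36) [284.5 172.3]
(-40, -36, 36) [351.1 172.2]
(40, 36, 2) [285.4  96.9]
[368.8 227.7]
1.7 340.7997411101018 232.6997104305851 [ 94.1 285.9]
1.75 348.50638468132075 231.50180771233417 [ 90.  286.1]
1.8 356.14352677212156 229.92023041699844 [ 86.  286.2]
1.85 363.692078504624 227.95893166414677 [ 82.2 286.4]
```

Run:
```python
from h import *
im=cv2.cvtColor(cv2.imread("pics/w11.png"),cv2.COLOR_BGR2GRAY)
print(im[140,270:366:2]); print(im[80:190:2,340])
q=rot(90)
plan([((500,100,290),q,9),((465,388,285),q,7),((465,388,200),q,4)],0)
```

```text
[148 149 154 153 151 152 134 122  92 119 120 118 122 118 121 126 122 123
 120 120 122 122 122 122 121 119 120 118 119 121 124 123 124 122 124 120
 123 122 122  93 123 144 150 151 149 148 251 247]
[154 155 154 153 152 152 154 153 155 136 122 122 131 131 129 130 120 124
 123 121 123 122 120 123 125 119 124 125 122 124 120 129 128 126 126 129
 124 124 132 131 124 132 129 130 132 127 117 120 237 250 251 251 251 250
 251]
20 rows
0.0097,-0.0046,-0.0016,0,0,-0.1,0, 0.0279,-0.0132,-0.0048,0.1,0,-0.3,0, 0.0429,-0.02,-0.0072,0,0.1,-0.4,0, 0.0528,-0.0241,-0.0088,0.1,0,-0.5,0, 0.0564,-0.0253,-0.0093,0.1,0.1,-0.5,0, 0.0532,-0.0232,-0.0086,0.1,0,-0.5,0, 0.0435,-0.0186,-0.0069,0,0.1,-0.4,0, 0.0285,-0.0119,-0.0045,0.1,0,-0.3,0, 0.0099,-0.0041,-0.0016,0,0,-0.1,0, 0.0143,-0.0017,0.0002,0,0,0,0, 0.0399,-0.0049,0.0007,0,0,0,0, 0.0578,-0.007,0.001,0,0,0,0, 0.0641,-0.0078,0.0011,0,0,0,0, 0.0577,-0.007,0.001,0,0,0,0, 0.04,-0.0049,0.0007,0,0,0,0, 0.0142,-0.0017,0.0002,0,0,0,0, 0,0,0.0125,0,0,0,0, 0,0,0.03,0,0,0,0, 0.0001,0,0.0301,0,0,0,0, 0,0,0.0124,0,0,0,0
end [465. 388. 200.]
```

Scoop edges match the prediction (columns 284–350, rows 98–175): flat in the tray. On to the lid.

Request:
play_rows --steps '[0.0097,-0.0046,-0.0016,0,0,0,0,0.0279,-0.0132,-0.0048,0,0,-0.3,0,0.043,-0.02,-0.0072,0,0,-0.4,0,0.0528,-0.0241,-0.0088,0,0,-0.5,0,0.056,-0.0253,-0.0093,0,0,-0.5,0,0.0532,-0.0232,-0.0086,0,0,-0.5,0,0.0435,-0.0186,-0.0069,0,0,-0.4,0,0.0285,-0.0119,-0.0045,0,0,-0.3,0,0.014,-0.0041,-0.0016,0,0,0,0,0.02,-0.002,0,0,0,0,0,0.04,-0.005,0.001,0,0,0,0,0.055,-0.007,0.001,0,0,0,0,0.055,-0.008,0.001,0,0,0,0,0.055,-0.007,0.001,0,0,0,0,0.04,-0.005,0.001,0,0,0,0,0.02,-0.002,0,0,0,0,0,0,0,0.0125,0,0,0,0,0,0,0.03,0,0,0,0,0,0,0.03,0,0,0,0,0,0,0.012,0,0,0,0]'

```text
time_s: 26.82
ee_pos: [461.9, 387.5, 192.5]
tool_rot: [-2.226, -2.213, 0.012]
contact_force: [0.3, -0.2, 0.0]
opening: 0.3
grip_force: 0.0
```

Run:
```python
from h import *
print(get_obs()["time_s"],get_obs()["contact_force"])
W=[]
q=rot(90); h=np.array([320.7,78])
for k,a in enumerate(np.radians([96,85,74,63,52,41,30,20,10,3,-1.5])):
    y,z=h+130*np.array([-np.cos(a),np.sin(a)])+6.5*np.array([np.sin(a),np.cos(a)])+[8,0]
    W.append(((465,y,z),q,2 if k else 3))
plan(W[:9],0)
```

```text
26.825 [ 0.26390941 -0.1562454   0.02804533]
19 rows
-0.0097,0.0008,-0.0035,-0.1,0,-0.1,0, -0.0194,0.0016,-0.007,-0.2,0.1,-0.1,0, -0.0097,0.0008,-0.0035,-0.1,0.1,-0.1,0, -0.0125,0,-0.0007,0,0,0,0, -0.0124,0,-0.0008,0,0,0,0, -0.0124,0,0.0017,0,0,0,0, -0.0124,0,0.0016,0,0,0,0, -0.0118,0,0.004,0,0,0,0, -0.0118,0,0.004,0,0,0,0, -0.0108,0,0.0062,0,0,0,0, -0.0109,0,0.0061,0,0,0,0, -0.0095,0,0.0081,0,0,0,0, -0.0094,0,0.0082,0,0,0,0, -0.0078,0,0.0098,0,0,0,0, -0.0077,0,0.0097,0,0,0,0, -0.0053,0,0.0101,0,0,0,0, -0.0053,0,0.01,0,0,0,0, -0.0035,0,0.0108,0,0,0,0, -0.0035,0,0.0108,0,0,0,0
end [465.  201.8 107. ]
```

Request:
play_rows --steps '[-0.0097,0.0008,-0.0035,0,0,0,0,-0.0194,0.0016,-0.007,0,0,0,0,-0.0097,0.0008,-0.0035,0,0,0,0,-0.0125,0,-0.0007,0,0,0,0,-0.0125,0,-0.0008,0,0,0,0,-0.0124,0,0.0017,0,0,0,0,-0.0124,0,0.0016,0,0,0,0,-0.0118,0,0.004,0,0,0,0,-0.0118,0,0.004,0,0,0,0,-0.0108,0,0.0062,0,0,0,0,-0.0109,0,0.0061,0,0,0,0,-0.0095,0,0.0081,0,0,0,0,-0.0094,0,0.0082,0,0,0,0]'

```text
time_s: 28.45
ee_pos: [465.0, 236.7, 169.9]
tool_rot: [-2.223, -2.216, 0.005]
contact_force: [-0.1, 1.0, 1.6]
opening: 0.9
grip_force: 0.6
```

Run:
```python
from h import *
print(get_obs()["time_s"],get_obs()["ee_pos"],get_obs()["contact_force"])
q=rot(90); h=np.array([320.7,78]); W=[]
for a in np.radians([36,30,23,16,9,3,-1.5]):
    y,z=h+130*np.array([-np.cos(a),np.sin(a)])+6.5*np.array([np.sin(a),np.cos(a)])+[8,0]
    W.append(((465,y,z),q,2))
plan(W,0)
```

```text
28.45 [465.03149325 236.74426031 169.88447501] [-0.11723054  1.02973113  1.58409447]
14 rows
-0.0047,0,0.0051,-0.1,0,-0.1,0, -0.0047,0,0.0051,-0.1,0,-0.1,0, -0.004,0,0.0055,0,0,0,0, -0.004,0,0.0056,0,0,0,0, -0.0039,0,0.0069,0,0,0,0, -0.0039,0,0.0069,0,0,0,0, -0.003,0,0.0074,0,0,0,0, -0.003,0.0001,0.0073,0,0,0,0, -0.0021,0,0.0077,0,0,0,0, -0.0021,0,0.0076,0,0,0,0, -0.0011,0,0.0068,0,0,0,0, -0.001,0,0.0067,0,0,0,0, -0.0003,0,0.0051,0,0,0,0, -0.0003,0,0.0051,0,0,0,0
end [465.  198.6  81.1]
```

Contact with the lid is steady (≈1.9 N); continue down.

Request:
play_rows --steps '[-0.0047,0,0.0051,0,0,0,0,-0.0047,0,0.0051,0,0,0,0,-0.004,0,0.0055,0,0,0,0,-0.004,0,0.0056,0,0,0,0,-0.0039,0,0.0069,0,0,0,0,-0.0039,0,0.0069,0,0,0,0,-0.003,0,0.0074,0,0,0,0,-0.003,0,0.0073,0,0,0,0,-0.0021,0,0.0077,0,0,0,0,-0.0021,0,0.0076,0,0,0,0,-0.001,0,0.0068,0,0,0,0,-0.001,0,0.0067,0,0,0,0,0,0,0,0,0,0,0]'

```text
time_s: 30.08
ee_pos: [464.3, 200.1, 91.3]
tool_rot: [-2.223, -2.215, 0.006]
contact_force: [0.0, -0.0, 0.2]
opening: 0.5
grip_force: 0.0
```

Request:
play_rows --steps '[0,0,0.002,0,0,0,0,0,0,0.002,0,0,0,0,0,0,0.002,0,0,0,0,0,0,0.0015,0,0,0,0,0,0,0,0,0,0,0]'

```text
time_s: 30.7
ee_pos: [464.8, 200.1, 84.6]
tool_rot: [-2.224, -2.216, 0.004]
contact_force: [-0.9, -2.0, 2.2]
opening: 0.3
grip_force: 0.9
```

Request:
play_rows --steps '[0,0,0.001,0,0,0,0,0,0,0.001,0,0,0,0,0,0,0,0,0,0,0]'

```text
time_s: 31.08
ee_pos: [465.0, 200.2, 83.9]
tool_rot: [-2.224, -2.216, 0.003]
contact_force: [-3.4, -1.8, 10.7]
opening: 0.3
grip_force: 5.6
```

Firm stop at the shut height (10.7 N). Retract.

Request:
play_rows --steps '[0,0,-0.005,0,0,0,0,0,0,-0.015,0,0,0,0,0,0,-0.03,0,0,0,0,0,0,-0.04,0,0,0,0,0,0,-0.04,0,0,0,0,-0.03,0,-0.02,0,0,0,0,-0.04,0,0,0,0,0,0,-0.04,0,0,0,0,0,0,-0.02,0,0,0,0,0,0,0,0,0,0,0,0,0,0,0,0,0,0,0,0]'

```text
time_s: 32.45
ee_pos: [464.9, 70.8, 232.8]
tool_rot: [-2.223, -2.215, 0.003]
contact_force: [-1.0, 1.0, 0.2]
opening: 0.6
grip_force: 0.0
```

Run:
```python
from h import *
print(get_obs()["contact_force"],get_obs()["time_s"]);print(finish_job())
```

```text
[-0.98160844  0.99034327  0.1770739 ] 32.45
the job is handed in; nothing more can be done
None
```

I handed the job in at 32.5 s of the 69 s allowed; no verdict came back. All six balls showed up in the bowl in a top-camera check, the scoop checked flat in the tray and let go, and the lid pressed shut to a firm stop (10.7 N), judged by force and height, not by picture.

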